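Press the knurled cap home on the air filter

ROBOT

A 6-joint arm with a two-finger parallel gripper is mounted at the origin on the work surface; the furniture and walls round the work are solid. World frame = base frame: x ahead of the robot, y to its left, z up, the work surface at z = 0. Lengths are in mm, angles in rad, forces in N, time in s.
With the tool pointing down it reaches from about 350 to 775 mm from the base axis. Payload 7.3 kg.
Tool frame: the origin (TCP) lies at the very end of the fingers, on their centre line; the grasp point (between the pads) lies 19 mm behind it; z points along the fingers, y is the line along which they close (so a half turn about z gives the same grasp; the last joint's range is limited). The gripper opens to 92 mm and grips with 3 to 60 N. Pads are 19 mm wide; open, the fingers measure 130 mm over their backs; the gripper's body (75 mm by 190 mm) begins 47 mm behind the grasp point.
Start: joints at [1.107, 0.342, 1.524, -0, 1.275, -0.146], TCP at [164.036, 498.735, 226.741] pointing down, gripper open.
Joint ranges: [-2.53, 2.53], [-0.77, 2.02], [0.04, 2.7], [-1, 4.14], [0.28, 2.66], [-3.11, 3.11]. Speed limits (rad/s): [2.57, 2.57, 3.14, 3.14, 3.14, 3.14].

INTERFACE

Orientations are given as [roll, pitch, yaw] about the fixed x, y, z axes, in that order (R = Rz(yaw) Ry(pitch) Rx(roll)).
In Python, from plant import * gives the robot as it stands.
- The arm moves only by the tool arm_command, never from a script. Its arguments are lists of equal length, an entry for each row: "gripper": the finger opening in mm, from 0 to 91.8; "dp": the shift along the tool's x, y, z in units of 25 mm (1.0 is 25 mm), a list of three; "twist": the turn about the tool's z in units of 5 degrees (1.0 is 5 degrees). A call has exactly 5 rows; each row shifts and turns the commanded pose from where the row before left it, along the tool's axes as they then stand; what a row does not reach is not made up. A row lasts 1/8 s, in which the tool goes at most 62.5 mm and 10.7 degrees, less where a joint would pass 70% of its speed; a pose out of reach is approached as far as the arm can. A call is refused whole if a number of a shift passes 1 or a number of a turn 1, either way. A call with a gripper value outside its range is refused whole. The fingers move at their own pace and stop on an object; the grip force is fixed at half the most. Time passes only in rows, so rows that do not move let the fingers close, or fill a call up. It gives the time, the measured TCP pose, the force, the opening and the grip force at its end, in the units of the state.
- get_obs(): the state, without advancing time (a new reading comes with each control period).
- capture(name): name is "scene" or "top"; returns the picture (480x640x3 uint8, red, green, blue); there is no depth.
- get_calibration(name): a dict with "mtx" (3x3 intrinsics, pixels), "dist_coeffs" ([k1, k2, p1, p2, k3] as OpenCV has them; the pictures are not rectified), "position" and "attitude" of the camera in the world. Camera axes: x right, y down, z forward; pixel columns grow to the right and rows downward; lengths in mm; the calibration is good to about 2 mm. A picture is of the moment at which its call begins. get_calibration takes no time and is no camera call.
- close_job(): hands the job in; it is judged then, once.
The state is a dict: "time": time; "joint_positions": joint angles; "dq": joint speeds; "tau": joint torques, N m; "tool_pos": TCP position; "tcp_rot": TCP orientation; "contact_force": force on the tool from outside, world axes, zero at the start; "moment": the same for the moment, N m; "grip_width": finger opening in mm; "finger_force": force on a finger pad.
Only numpy, scipy, OpenCV 4.12 (cv2) and the standard library are available. Lean on these libraries where they do the work, as an engineer would, in place of code of your own. Each camera call takes 0.05 s, during which the arm holds its last target. There are 200 camera calls.

TASK

Pick up the knurled metal cap from the bench and fit it over the post of the air-filter housing, turning it until the keyways hidden inside it drop over the two pins. Then push it down against the spring until its lower edge sits on the housing's shoulder all round, and finish while still holding it pressed fully home: do not let go at the end. Leave the tin, the screwdriver and the glass jar where they stand.

Things in the scene. Friction and masses are not known exactly. Their poses are not given: they have to be found in the camera images.
- cap: loose knurled dark steel cap, round, 54 mm wide, 42 mm tall, about 0.22 kg, standing open side down on the bench at the start. Origin: centre of its lower edge, z up along its axis. Bore 34.6 mm wide, 38 mm deep. Two keyways 9 mm wide run down the whole bore on opposite sides, along its +x and -x axes, unseen from outside. Grip it from above round its knurled side.
- housing: air-filter housing fixed to the bench: steel foot 100 x 80 x 8 mm, round body with a 54 mm wide shoulder 50 mm above the bench, two brass side ports (along its y) reaching 46 mm from the axis, 29 mm up. A post 32 mm in diameter rises from the shoulder to 80 mm above the bench, its last 6 mm tapered to 25 mm. Origin: on the axis at bench height, z up.
- pin_level (a point): point on the post's axis, 68 mm above the bench, level with two opposite pins 6.5 mm thick that stick out 5.5 mm from the post. Their angle differs each time and is NOT given by any listed orientation. A cap that misses them rests with its edge 71 mm above the bench; within about 0.08 rad of a match (every half turn) it is free to sink 21 mm.
- shoulder (a point): point on the housing's axis at the height of the shoulder, 50 mm above the bench, where the cap's origin comes when it is fully home
- seat (a joint): spring-loaded brass seat, 22 mm wide, on the post: top 98 mm above the bench at 0, sinking as it is pressed (m, to 0.014), 0.8 N per mm. It meets the cap's inside when the cap's edge is 60 mm above the bench and reads 0.010 with the cap home; it lifts an unheld cap some 7 mm again. Holding the cap home takes about 6 N besides its weight.
- wax_tin: bystander: round wax tin with a green lid, 70 mm wide, 52 mm tall, origin at the centre of its underside
- screwdriver: bystander: screwdriver 177 mm long with a red handle, lying on the bench, origin under its middle
- glass_jar: bystander: small glass jar 62 mm wide, 82 mm tall, origin at the centre of its underside
Things that resemble listed ones, but are neither listed nor needed, are in the scene too. Leave any pink look-alike of the cap alone.

How it is judged:
By the outcome, as a careful person would: the job done as asked, in the order asked, and still so for the second after the job is handed in, while the arm keeps its last pose, push and grip.
It also fails if it takes over 70 s, if anything falls off the work surface, if the arm or the gripper's body presses on something with over 40 N, if the wrist force passes 120 N, or if a joint passes its speed limit or range.

## Working session

There is one attempt and no reset: what is moved stays moved. The work goes in short steps, Python scripts to look and compute and a tool call to move; the robot and the scene stay as the last step left them, time stands still between calls to the robot, and variables do not carry over. Pictures are saved under pics/ and viewed, at most 10 in all, crops included, and the job is handed in when it is done.

Besides the shell and the picture viewer there is one more tool, called after ">>>" by a JSON object that holds its "op" and its "data". arm_command: Moves the arm, as the interface text tells. Its arguments: {"type":"object","properties":{"gripper":{"type":"array"},"dp":{"type":"array"},"twist":{"type":"array"}},"required":["gripper","dp","twist"]}

```bash
ls; mkdir -p pics
python3 - <<'E'
from plant import *
import cv2, numpy as np
for n in ("scene","top"):
    im=capture(n); cv2.imwrite(f"pics/{n}0.png",im[:,:,::-1])
    c=get_calibration(n); print(n,c)
o=get_obs(); print(o)
E
```

```text
pics
scene {'mtx': array([[438.41708294,   0.        , 323.48564698],
       [  0.        , 438.41708294, 235.75692191],
       [  0.        ,   0.        ,   1.        ]]), 'dist_coeffs': array([-0.02569052,  0.        ,  0.        ,  0.        ,  0.        ]), 'position': array([-359.94888422,  360.28677118,  499.88128691]), 'attitude': array([-2.03305585,  0.01243779, -2.05072722])}
top {'mtx': array([[555.96662145,   0.        , 315.11725652],
       [  0.        , 555.96662145, 239.94631561],
       [  0.        ,   0.        ,   1.        ]]), 'dist_coeffs': array([-0.15847178,  0.        ,  0.        ,  0.        ,  0.        ]), 'position': array([ 311.37846674,  -49.01674514, 1026.41978935]), 'attitude': array([-2.99534091,  0.03299323, -1.56248886])}
{'time': 0.1, 'joint_positions': array([ 1.10701106e+00,  3.42631024e-01,  1.52491957e+00,  2.11461300e-06,
        1.27539846e+00, -1.46001021e-01]), 'dq': array([ 0.00050688, -0.00193666, -0.0037342 , -0.00010689,  0.00136801,
       -0.00077472]), 'tau': array([ 3.33762211e-03, -4.32001483e+01, -2.44696981e+01,  7.21528823e-02,
        5.25229471e-02, -7.59131467e-05]), 'tool_pos': array([163.85787382, 498.39300483, 226.12656169]), 'tcp_rot': array([-3.14025098e+00, -1.99333828e-04,  2.82380765e+00]), 'contact_force': array([ 0.19210596, -0.21631924, -0.26799359]), 'moment': array([-0.03431453,  0.07998115,  0.00931277]), 'finger_force': 0.0, 'grip_width': 91.932715507448}
```

View pics/scene0.png

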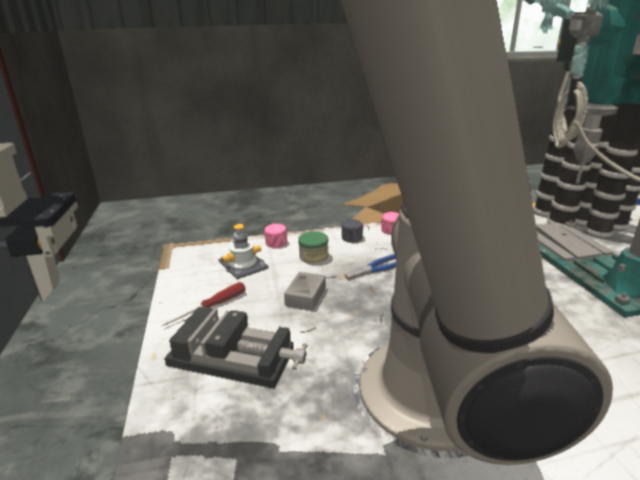

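View pics/top0.png

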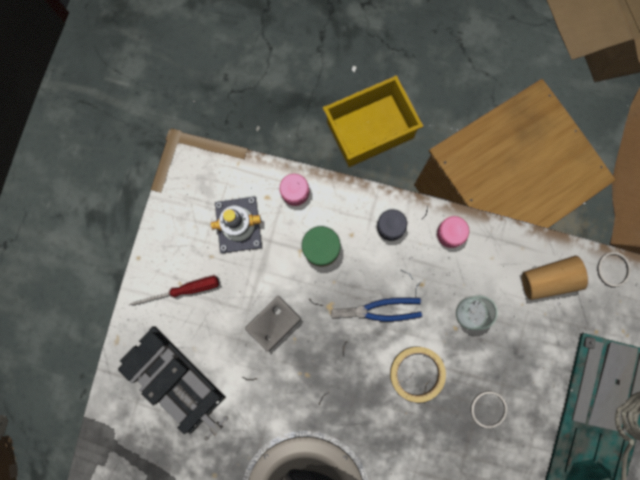

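The scene view shows the housing at (242,255), the dark cap at (352,230), and pink look-alikes at (276,235) and (391,222). The top view shows the housing at (238,222), the pink caps at (294,189) and (453,232), and the dark cap at (392,224). 

Only the dark one at (392,224) is knurled dark steel, so I take it as the cap. I'll confirm it in an enlarged crop.

```bash
cat > h.py <<'E'
from plant import *
import cv2, numpy as np
from scipy.spatial.transform import Rotation as Ro
def ray(n,uv):
    c=get_calibration(n); p=cv2.undistortPoints(np.array([[uv]],float),c["mtx"],c["dist_coeffs"])[0,0]
    return c["position"], Ro.from_euler("xyz",c["attitude"]).as_matrix()@np.array([p[0],p[1],1])
def plane(n,uv,z):
    o,d=ray(n,uv); return o+d*(z-o[2])/d[2]
def two(a,b):
    (o1,d1),(o2,d2)=ray("top",a),ray("scene",b)
    s,t=np.linalg.lstsq(np.c_[d1,-d2],o2-o1,rcond=None)[0]
    p,q=o1+s*d1,o2+t*d2; return (p+q)/2,np.linalg.norm(p-q)
def proj(n,X):
    c=get_calibration(n); R=Ro.from_euler("xyz",c["attitude"]).as_matrix().T
    return cv2.projectPoints(np.array([X],float),cv2.Rodrigues(R)[0],-R@c["position"],c["mtx"],c["dist_coeffs"])[0][0,0]
def blob(im,m,near):
    n,l,s,c=cv2.connectedComponentsWithStats(m.astype(np.uint8))
    ok=[i for i in range(1,n) if s[i,4]>20]
    i=min(ok,key=lambda i:np.hypot(*(c[i]-near))); return c[i],s[i],l==i
E
python3 - <<'E'
from h import *
t=cv2.imread("pics/top0.png"); s=cv2.imread("pics/scene0.png")
a=cv2.resize(t[180:270,200:290],(400,400),interpolation=3); b=cv2.resize(t[194:254,362:422],(400,400),interpolation=3)
c=cv2.resize(s[210:285,205:305],(400,200),interpolation=3); d=cv2.resize(s[205:255,310:410],(400,200),interpolation=3)
cv2.imwrite("pics/crop0.png",np.vstack([np.hstack([a,b]),np.hstack([c,d])]))
hs=lambda i:cv2.cvtColor(i,cv2.COLOR_BGR2HSV)
g=t.max(2)<95
c,st,m=blob(t,g,(392,224)); print(c,st)
for z in (0,21,42): print("cap",z,plane("top",c,z))
g=s.max(2)<95
c2,st,m=blob(s,g,(352,230)); print(c2,st, two(c,c2))
# yellow parts
for n,i,nr in (("top",t,(231,215)),("scene",s,(239,228))):
    H=hs(i); y=(H[...,0]>12)&(H[...,0]<32)&(H[...,1]>140)&(H[...,2]>110)
    k,l,stt,cc=cv2.connectedComponentsWithStats(y.astype(np.uint8))
    for j in range(1,k):
        if np.hypot(*(cc[j]-nr))<50 and stt[j,4]>3: print(n,cc[j],stt[j])
E
```

```text
[389.77052632 226.84421053] [377 211  29  31 475]
cap 0 [ 487.62609164 -153.41521783    0.        ]
cap 21 [ 484.02015948 -151.2792809    21.        ]
cap 42 [ 480.41422733 -149.14334398   42.        ]
[351.99285714 233.46428571] [342 225  20  17 280] (array([ 484.87725454, -152.51549775,   14.10678851]), np.float64(1.253731773581704))
top [229.01369863 215.42465753] [225 211   9  10  73]
top [254.01351351 219.5       ] [250 216  10   9  74]
top [215.18918919 224.94594595] [212 222   8   7  37]
scene [238.56097561 226.04878049] [234 224  10   5  41]
scene [256.24 248.48] [254 246   6   6  25]
scene [228.07692308 257.34615385] [223 254  11   7  52]
```

View pics/crop0.png

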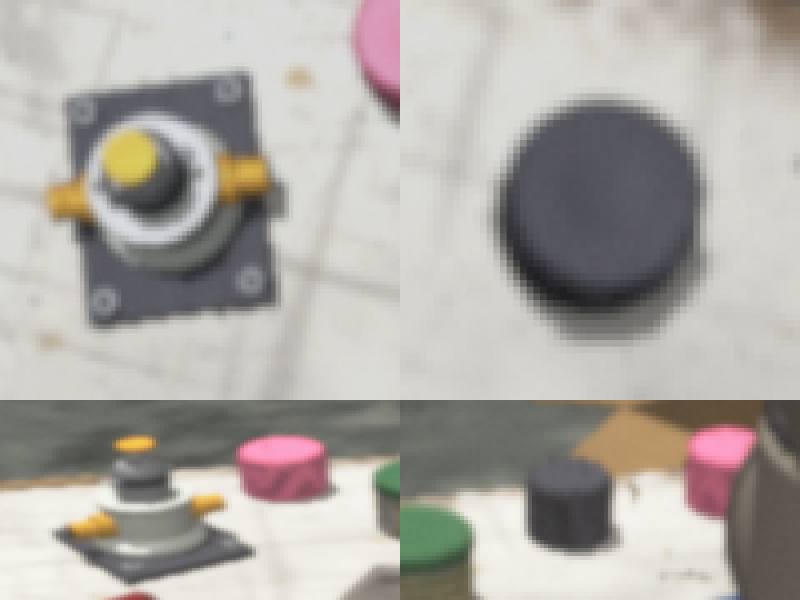

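The crop confirms the dark knurled cap in both views. Its top disc is centred at about (392.7,223.3) in the top view. The housing's yellow seat is at (229.2,215.4) and the shoulder ring at about (234.6,219.9). The pins can't be resolved from here.

Run:
```python
from h import *
print("cap top",plane("top",(392.7,223.3),42))
print("seat98",plane("top",(229.2,215.4),98), two((229.2,215.4),(238.6,226.)))
print("shoulder",plane("top",(234.6,219.9),50))
a=plane("top",(254,219.5),29);b=plane("top",(215.2,224.9),29);print("ports",a,b,(a+b)/2)
```

```text
cap top [ 486.89218876 -154.49534928   42.        ]
seat98 [490.01770875 130.62599557  98.        ] (array([490.20999106, 130.89759333,  97.3050801 ]), np.float64(0.28918249325875106))
shoulder [491.00240228 129.78638441  50.        ]
ports [495.63830061  97.64842123  29.        ] [485.48939122 169.55650177  29.        ] [490.56384591 133.6024615   29.        ]
```

>>> {"op": "arm_command", "data": {"gripper": [91,91,91,91,91], "dp": [[-0.8,-0.4,0],[-0.8,-0.4,0],[-0.8,-0.4,0],[-0.8,-0.4,0],[-0.8,-0.4,0]], "twist": [1,1,1,1,1]}}

```text
time: 0.72
tool_pos: [228.3, 407.3, 226.4]
tcp_rot: [-3.141, 0.0, 2.385]
contact_force: [0.1, -0.2, 0.6]
grip_width: 90.9
finger_force: 0.0
```

>>> {"op": "arm_command", "data": {"gripper": [91,91,91,91,91], "dp": [[-1,-0.2,0],[-1,-0.2,0],[-1,-0.2,0],[-1,-0.1,0],[-1,-0.1,0]], "twist": [1,1,1,1,1]}}

```text
time: 1.35
tool_pos: [287.0, 295.5, 226.5]
tcp_rot: [-3.141, 0.0, 1.948]
contact_force: [-0.6, 0.4, 0.2]
grip_width: 90.9
finger_force: 0.0
```

>>> {"op": "arm_command", "data": {"gripper": [91,91,91,91,91], "dp": [[-1,0.3,0],[-1,0.3,0],[-1,0.3,0],[-1,0.3,0],[-1,0.4,0]], "twist": [1,1,1,1,0.36]}}

```text
time: 1.98
tool_pos: [351.2, 181.7, 226.5]
tcp_rot: [-3.141, 0.0, 1.569]
contact_force: [-0.5, 0.9, 0.8]
grip_width: 91.2
finger_force: 0.0
```

>>> {"op": "arm_command", "data": {"gripper": [91,91,91,91,91], "dp": [[-1,0.4,0],[-1,0.4,0],[-1,0.4,0],[-1,0.4,0],[-1,0.4,0]], "twist": [0,0,0,0,0]}}

```text
time: 2.6
tool_pos: [401.1, 56.7, 226.5]
tcp_rot: [-3.141, -0.0, 1.571]
contact_force: [-0.6, 0.8, -0.7]
grip_width: 91.0
finger_force: 0.0
```

>>> {"op": "arm_command", "data": {"gripper": [91,91,91,91,91], "dp": [[-1,0.4,0],[-1,0.4,0],[-1,0.4,0.4],[-1,0.4,0.6],[-1,0.4,0.6]], "twist": [0,0,0,0,0]}}

```text
time: 3.22
tool_pos: [451.1, -68.2, 186.1]
tcp_rot: [-3.141, -0.0, 1.571]
contact_force: [-0.5, -0.5, 0.3]
grip_width: 90.8
finger_force: 0.0
```

>>> {"op": "arm_command", "data": {"gripper": [91,91,91,91,91], "dp": [[-1,0.4,1],[-1,0.4,1],[-1,0.4,1],[0,0,0],[0,0,0]], "twist": [0,0,0,0,0]}}

```text
time: 3.85
tool_pos: [480.8, -141.9, 112.0]
tcp_rot: [-3.141, -0.001, 1.571]
contact_force: [-0.6, 0.8, 0.6]
grip_width: 91.2
finger_force: 0.0
```

Run:
```python
from h import *
o=get_obs(); print(o["tool_pos"],o["tcp_rot"],o["joint_positions"])
t=capture("top"); s=capture("scene")
a=cv2.resize(t[165:285,320:480],(800,600)[0:2],interpolation=3)
cv2.imwrite("pics/ap.png",np.hstack([cv2.resize(t[175:275,340:440],(400,400)),cv2.resize(s[180:260,310:390],(400,400))]))
print(proj("top",o["tool_pos"]),proj("scene",o["tool_pos"]))
```

```text
[ 480.81802857 -141.89214163  112.00962486] [-3.14123823e+00 -5.14740249e-04  1.57050300e+00] [-4.40157263e-01  4.26507765e-01  1.74758778e+00  3.82170199e-04
  9.68037016e-01 -4.40080767e-01]
[389.59958104 219.51062582] [349.45178321 198.31343675]
```

View pics/ap.png

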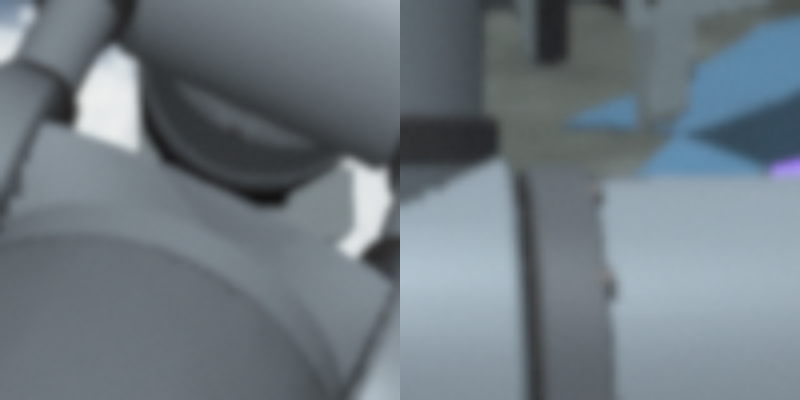

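The arm hides the cap in both views, so I go on with the estimate of (486.5,-153.5).

>>> {"op": "arm_command", "data": {"gripper": [91,91,91,91,91], "dp": [[-0.46,0.23,0.6],[0,0,0.8],[0,0,0.8],[0,0,0.8],[0,0,0.6]], "twist": [0,0,0,0,0]}}

```text
time: 4.58
tool_pos: [486.7, -154.0, 20.5]
tcp_rot: [-3.141, -0.0, 1.571]
contact_force: [0.8, -0.6, -0.6]
grip_width: 91.1
finger_force: 0.0
```

>>> {"op": "arm_command", "data": {"gripper": [91,91,40,40,40], "dp": [[0,0,0.4],[0,0,0.14],[0,0,0],[0,0,0],[0,0,0]], "twist": [0,0,0,0,0]}}

```text
time: 5.2
tool_pos: [487.1, -154.1, 8.7]
tcp_rot: [3.141, 0.0, 1.571]
contact_force: [-0.1, -0.1, 1.1]
grip_width: 65.5
finger_force: 0.0
```

>>> {"op": "arm_command", "data": {"gripper": [40,40,40,40,40], "dp": [[0,0,0],[0,0,0],[0,0,0],[0,0,0],[0,0,0]], "twist": [0,0,0,0,0]}}

```text
time: 5.82
tool_pos: [487.3, -154.1, 8.5]
tcp_rot: [3.14, 0.0, 1.571]
contact_force: [2.1, 0.5, 3.9]
grip_width: 53.3
finger_force: 30.0
```

>>> {"op": "arm_command", "data": {"gripper": [40,40,40,40,40], "dp": [[0,0,-0.5],[0,0,-1],[0,0,-1],[0,0,-1],[0,0,-1]], "twist": [0,0,0,0,0]}}

```text
time: 6.45
tool_pos: [485.7, -153.5, 121.4]
tcp_rot: [-3.139, -0.001, 1.571]
contact_force: [0.8, -0.4, -2.7]
grip_width: 53.3
finger_force: 30.0
```

>>> {"op": "arm_command", "data": {"gripper": [40,40,40,40,40], "dp": [[0.6,0,-0.8],[0.9,0,0],[0.9,0,0],[0.9,0,0],[0.9,0,0]], "twist": [0,0,0,0,0]}}

```text
time: 7.08
tool_pos: [485.6, -48.0, 140.6]
tcp_rot: [-3.139, -0.001, 1.571]
contact_force: [-0.1, 0.3, -2.9]
grip_width: 53.2
finger_force: 30.0
```

>>> {"op": "arm_command", "data": {"gripper": [40,40,40,40,40], "dp": [[0.9,0,0],[0.9,0,0],[0.9,0,0],[0.9,0,0],[0.9,0.1,0]], "twist": [0,0,0,0,0]}}

```text
time: 7.7
tool_pos: [488.0, 64.2, 140.6]
tcp_rot: [-3.139, 0.0, 1.571]
contact_force: [0.2, 0.0, -3.7]
grip_width: 52.9
finger_force: 30.0
```

Run:
```python
from h import *
o=get_obs(); print(o["tool_pos"],o["tcp_rot"],o["joint_positions"],o["grip_width"],o["contact_force"])
s=capture("scene"); b=o["tool_pos"].copy()
print(proj("scene",b))
cv2.imwrite("pics/carry.png",cv2.resize(s[160:300,190:330],(600,600),interpolation=3)[:,:,::-1])
```

```text
[488.0422354   64.24995691 140.60409585] [-3.13906170e+00  2.22385910e-05  1.57064883e+00] [-2.48835094e-02  3.75257928e-01  1.73600775e+00 -9.87824854e-05
  1.03285661e+00 -2.46852692e-02] 52.90302408325949 [ 0.1533995   0.04178065 -3.73815024]
[266.47241822 202.1187583 ]
```

View pics/carry.png

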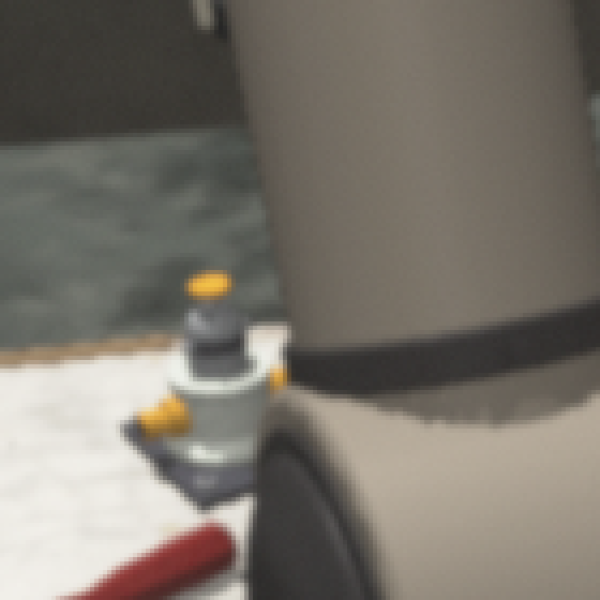

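The housing has not moved: its seat is at about (239,227) in the full picture. The arm hides the held cap, so I'll move over the post and descend by feel.

>>> {"op": "arm_command", "data": {"gripper": [40,40,40,40,40], "dp": [[0.8,0.09,0],[0.8,0,0],[0.7,0,0],[0.35,0,0],[0,0,0]], "twist": [0,0,0,0,0]}}

```text
time: 8.38
tool_pos: [491.3, 130.1, 140.7]
tcp_rot: [-3.141, 0.0, 1.572]
contact_force: [0.4, -0.7, -2.5]
grip_width: 53.0
finger_force: 30.0
```

>>> {"op": "arm_command", "data": {"gripper": [40,40,40,40,40], "dp": [[0,0,0.3],[0,0,0.4],[0,0,0.3],[0,0,0],[0,0,0]], "twist": [0,0,0,0,0]}}

```text
time: 9.0
tool_pos: [491.8, 129.8, 115.8]
tcp_rot: [3.141, -0.0, 1.571]
contact_force: [0.0, -0.8, -2.2]
grip_width: 52.6
finger_force: 30.0
```

Run:
```python
from h import *
o=get_obs(); print(o["tool_pos"],o["joint_positions"],o["contact_force"])
s=capture("scene")
print(proj("scene",o["tool_pos"]))
cv2.imwrite("pics/over.png",cv2.resize(s[160:300,170:310],(600,600),interpolation=3)[:,:,::-1])
```

```text
[491.77129489 129.76407511 115.79054929] [1.07168416e-01 4.32475337e-01 1.72414890e+00 6.82499601e-05
 9.84724487e-01 1.07394514e-01] [ 0.04974507 -0.79009842 -2.22627774]
[238.10839527 217.87038534]
```

View pics/over.png

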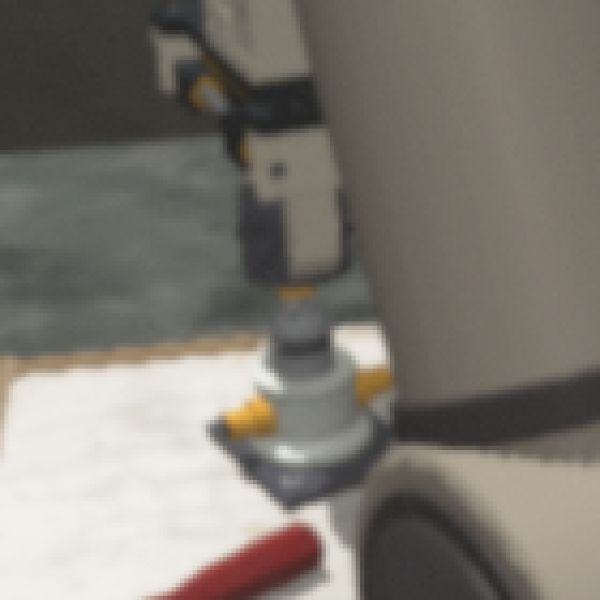

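The picture shows the cap between the fingers (crop x 243–352), directly above the yellow seat (crop ~(296,293)). It looks a few mm to the right of the axis, so I'll measure that.

Run:
```python
from h import *
o=get_obs(); p=o["tool_pos"]
s=capture("scene")
for v in (206,212,217,220,222): print(v,s[v,222:256].astype(int).sum(1)//3)
for z in (98,107,128): print(z,proj("scene",[490.3,130.5,z]),proj("scene",[490.3,140.5,z]),proj("scene",[p[0],p[1],z]))
H=cv2.cvtColor(s,cv2.COLOR_RGB2HSV); y=(H[...,0]>12)&(H[...,0]<32)&(H[...,1]>140)&(H[...,2]>110)
print(blob(s,y,(239,228))[:2])
```

```text
206 [ 96  94  90  79  66  60  64  73  90  98 100  96  92  93 100 109 114 116
 117 118 118 117 117 117 117 108  87  66  65  74  78  83  86  87]
212 [ 93  93  88  71  59  54  53  53  51  51  54  54  57  64  81 101 113 118
 118 119 118 118 117 119 117 115 104  78  58  55  67  75  79  84]
217 [102 102 102  90  74  60  57  57  56  59  57  53  51  56  75  93 103 113
 117 118 118 117 118 118 118 115 106  80  61  63  72  73  75  81]
220 [102 101 102  94  75  61  55  54  56  54  52  54  56  59  69  87 103 113
 114 112 110 108 107 106 104  97  88  70  57  58  71  77  75  78]
222 [98 98 95 89 76 64 56 55 53 51 52 55 56 57 62 80 94 99 98 95 93 92 90 89
 86 80 69 57 55 63 78 85 82 79]
98 [238.79929277 225.66793972] [234.33711383 226.62421888] [238.88387689 225.34535264]
107 [238.39011616 221.89711633] [233.90725583 222.84148641] [238.47572106 221.57905096]
128 [237.42313072 212.97388501] [232.89134647 213.88951155] [237.511169   212.66672996]
(array([256.53333333, 249.03333333]), array([254, 247,   7,   6,  30], dtype=int32))
```

>>> {"op": "arm_command", "data": {"gripper": [40,40,40,40,40], "dp": [[0.09,-0.05,0.2],[0,0,0.25],[0,0,0.25],[0,0,0.2],[0,0,0.1]], "twist": [0,0,0,0,0]}}

```text
time: 9.72
tool_pos: [490.2, 132.0, 90.2]
tcp_rot: [-3.141, -0.0, 1.571]
contact_force: [-0.2, 0.7, -2.7]
grip_width: 53.0
finger_force: 30.0
```

>>> {"op": "arm_command", "data": {"gripper": [40,40,40,40,40], "dp": [[0,0,0.1],[0,0,0.1],[0,0,0.1],[0,0,0.05],[0,0,0]], "twist": [0,0,0,0,0]}}

```text
time: 10.35
tool_pos: [491.4, 132.1, 82.4]
tcp_rot: [3.139, -0.0, 1.571]
contact_force: [3.7, 0.2, -0.6]
grip_width: 53.0
finger_force: 30.0
```

>>> {"op": "arm_command", "data": {"gripper": [40,40,40,40,40], "dp": [[0,0.03,0.06],[0,0,0.06],[0,0,0.06],[0,0,0],[0,0,0]], "twist": [0,0,0,0,0]}}

```text
time: 10.98
tool_pos: [491.9, 132.2, 78.9]
tcp_rot: [3.139, -0.0, 1.571]
contact_force: [0.4, -0.4, 11.2]
grip_width: 53.4
finger_force: 30.0
```

The cap is resting on the pins (edge about 70.5 mm, 11 N). Now I turn it under light pressure until it drops.

>>> {"op": "arm_command", "data": {"gripper": [40,40,40,40,40], "dp": [[0,-0.004,0.01],[0,-0.004,0],[0,-0.004,0],[0,-0.004,0],[0,-0.004,0]], "twist": [-0.8,-0.8,-0.8,-0.8,-0.8]}}

```text
time: 11.6
tool_pos: [491.6, 131.8, 78.9]
tcp_rot: [3.139, 0.001, 1.922]
contact_force: [1.4, -2.4, 11.7]
grip_width: 52.9
finger_force: 30.0
```

>>> {"op": "arm_command", "data": {"gripper": [40,40,40,40,40], "dp": [[0,-0.004,0],[0,-0.004,0],[0,-0.004,0],[0,-0.004,0],[0,-0.004,0]], "twist": [-0.8,-0.8,-0.8,-0.8,-0.8]}}

```text
time: 12.22
tool_pos: [491.2, 131.4, 78.9]
tcp_rot: [3.14, 0.002, 2.271]
contact_force: [0.9, -2.6, 12.2]
grip_width: 53.3
finger_force: 30.0
```

>>> {"op": "arm_command", "data": {"gripper": [40,40,40,40,40], "dp": [[0,-0.004,0],[0,-0.004,0],[0,-0.004,0],[0,-0.004,0],[0,-0.004,0]], "twist": [-0.8,-0.8,-0.8,-0.8,-0.8]}}

```text
time: 12.85
tool_pos: [491.0, 131.2, 78.9]
tcp_rot: [3.14, 0.003, 2.62]
contact_force: [0.8, -1.9, 13.1]
grip_width: 52.8
finger_force: 30.0
```

>>> {"op": "arm_command", "data": {"gripper": [40,40,40,40,40], "dp": [[0,-0.004,0],[0,-0.004,0],[0,-0.004,0],[0,-0.004,0],[0,-0.004,0]], "twist": [-0.8,-0.8,-0.8,-0.8,-0.8]}}

```text
time: 13.48
tool_pos: [490.8, 130.9, 79.0]
tcp_rot: [3.141, 0.003, 2.969]
contact_force: [0.7, -0.6, 13.2]
grip_width: 53.2
finger_force: 30.0
```

>>> {"op": "arm_command", "data": {"gripper": [40,40,40,40,40], "dp": [[0,-0.004,0],[0,-0.004,0],[0,-0.004,0],[0,-0.004,0],[0,-0.004,0]], "twist": [-0.8,-0.8,-0.8,-0.8,-0.8]}}

```text
time: 14.1
tool_pos: [490.9, 130.5, 78.9]
tcp_rot: [-3.141, 0.004, -2.965]
contact_force: [0.2, -1.9, 13.6]
grip_width: 53.0
finger_force: 30.0
```

>>> {"op": "arm_command", "data": {"gripper": [40,40,40,40,40], "dp": [[0,-0.004,0],[0,-0.004,0],[0,-0.004,0],[0,-0.004,0],[0,-0.004,0]], "twist": [-0.8,-0.8,-0.8,-0.8,-0.8]}}

```text
time: 14.72
tool_pos: [491.0, 129.5, 78.7]
tcp_rot: [-3.139, 0.003, -2.616]
contact_force: [1.7, -3.1, 8.8]
grip_width: 53.1
finger_force: 30.0
```

Force and height are starting to fall, so I'll hold the angle and push a little.

>>> {"op": "arm_command", "data": {"gripper": [40,40,40,40,40], "dp": [[0,0,0.04],[0,0,0],[0,0,0],[0,0,0],[0,0,0]], "twist": [0,0,0,0,0]}}

```text
time: 15.35
tool_pos: [491.4, 129.7, 78.4]
tcp_rot: [-3.139, 0.004, -2.617]
contact_force: [1.2, -2.0, 16.1]
grip_width: 53.4
finger_force: 30.0
```

>>> {"op": "arm_command", "data": {"gripper": [40,40,40,40,40], "dp": [[0,-0.001,0],[0,-0.001,0],[0,-0.001,0],[0,-0.001,0],[0,0,0]], "twist": [-0.3,-0.3,-0.3,-0.3,0]}}

```text
time: 15.98
tool_pos: [491.5, 129.7, 77.8]
tcp_rot: [-3.139, 0.003, -2.513]
contact_force: [2.5, -1.8, 8.8]
grip_width: 53.1
finger_force: 30.0
```

>>> {"op": "arm_command", "data": {"gripper": [40,40,40,40,40], "dp": [[0,-0.001,0.02],[0,-0.001,0],[0,-0.001,0],[0,0,0],[0,0,0]], "twist": [-0.3,-0.3,-0.3,0,0]}}

```text
time: 16.6
tool_pos: [491.4, 130.1, 76.2]
tcp_rot: [-3.14, 0.003, -2.434]
contact_force: [5.7, 0.8, 1.9]
grip_width: 53.1
finger_force: 30.0
```

It has dropped to 76.2 mm at 1.9 N. Next I sink it gently, easing the side force.

>>> {"op": "arm_command", "data": {"gripper": [40,40,40,40,40], "dp": [[-0.02,-0.02,0.05],[0,0,0.05],[0,0,0.05],[0,0,0.05],[0,0,0]], "twist": [0,0,0,0,0]}}

```text
time: 17.23
tool_pos: [491.7, 130.3, 70.7]
tcp_rot: [-3.141, 0.003, -2.435]
contact_force: [7.4, 3.1, -2.6]
grip_width: 52.9
finger_force: 30.0
```

>>> {"op": "arm_command", "data": {"gripper": [40,40,40,40,40], "dp": [[-0.04,-0.01,0.1],[0,0,0.1],[0,0,0.1],[0,0,0.06],[0,0,0]], "twist": [0,0,0,0,0]}}

```text
time: 17.85
tool_pos: [491.9, 130.6, 61.8]
tcp_rot: [-3.141, 0.001, -2.435]
contact_force: [5.3, 3.7, 0.4]
grip_width: 53.2
finger_force: 30.0
```

>>> {"op": "arm_command", "data": {"gripper": [40,40,40,40,40], "dp": [[-0.03,0,0.05],[0,0,0.05],[0,0,0.05],[0,0,0.02],[0,0,0]], "twist": [0,0,0,0,0]}}

```text
time: 18.48
tool_pos: [492.0, 130.6, 58.5]
tcp_rot: [-3.141, 0.0, -2.435]
contact_force: [-0.5, 0.9, 14.1]
grip_width: 52.9
finger_force: 30.0
```

>>> {"op": "arm_command", "data": {"gripper": [40,40,40,40,40], "dp": [[0,0,0.03],[0,0,0.03],[0,0,0],[0,0,0],[0,0,0]], "twist": [0,0,0,0,0]}}

```text
time: 19.1
tool_pos: [492.0, 130.6, 58.4]
tcp_rot: [-3.141, 0.001, -2.435]
contact_force: [-4.5, -0.4, 26.9]
grip_width: 53.1
finger_force: 30.0
```

It meets rigid contact at 58.4 mm, with force rising to 27 N. I'll check the picture before handing in.

Run:
```python
from h import *
o=get_obs(); print(o["tool_pos"],o["contact_force"],o["moment"])
s=capture("scene")
for z in (50,92): print(z,proj("scene",[490.5,130.5,z]),proj("scene",[463.5,137,z]))
cv2.imwrite("pics/home.png",cv2.resize(s[195:285,190:290],(800,600)[:2] if 0 else (660,594),interpolation=3)[:,:,::-1])
```

```text
[492.04070884 130.63136736  58.42720692] [-4.48102676 -0.40260348 26.93704783] [0.1552115  0.80034681 0.05526826]
50 [240.90184599 245.21815654] [241.89308679 250.98026248]
92 [239.04208712 228.12966944] [240.00264947 233.56320266]
```

View pics/home.png

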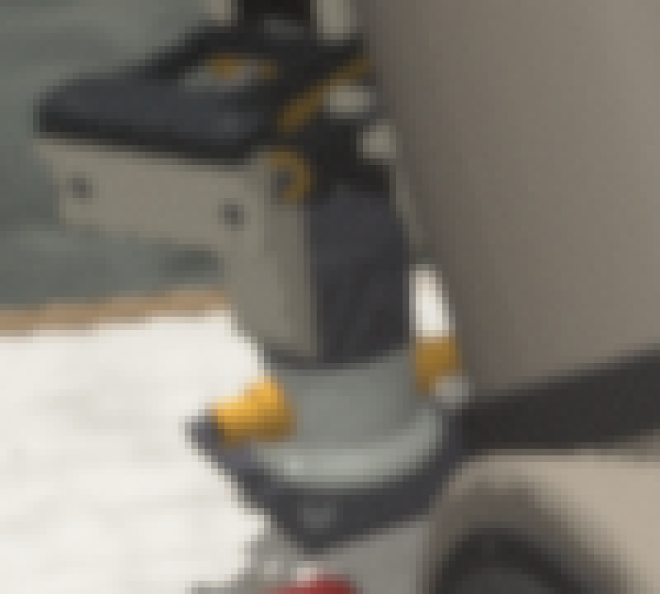

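The picture shows the cap's edge (crop y ≈ 355) meeting the grey body's upper rim, with no gap or white shoulder ring visible. I'll ease the small side force and then hand in.

>>> {"op": "arm_command", "data": {"gripper": [40,40,40,40,40], "dp": [[0.015,0.01,0],[0,0,0],[0,0,0],[0,0,0],[0,0,0]], "twist": [0,0,0,0,0]}}

```text
time: 19.77
tool_pos: [492.0, 130.6, 58.4]
tcp_rot: [-3.14, 0.002, -2.435]
contact_force: [-2.2, 0.8, 25.8]
grip_width: 53.0
finger_force: 30.0
```

Run:
```python
from h import *
o=get_obs(); print(o["tool_pos"],o["contact_force"],o["finger_force"])
if o["contact_force"][2]>12 and o["tool_pos"][2]<59: print(close_job())
```

```text
[491.99938794 130.63132949  58.43612219] [-2.20962531  0.75696245 25.7735114 ] 30.004503109812504
the job is handed in; nothing more can be done
None
```

I fitted the cap over the post, turned it until the keyways dropped over the pins, and pressed it home on the shoulder; I handed the job in at about 20 s, still gripping it and pressing with about 26 N.

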